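Light up an instrument case and hold its lid open for inspection

ROBOT

A 6-joint arm with a two-finger parallel gripper is mounted at the origin on a cart in front of the work surface, level with it; the furniture and walls round the work are solid. World frame = base frame: x ahead of the robot, y to its left, z up, the work surface at z = 0. Lengths are in m, angles in rad, forces in N, time in s.
With the tool pointing down it reaches from about 0.3 to 0.85 m from the base axis. Payload 4.2 kg.
Tool frame: the origin (TCP) lies midway between the tips of the shut fingers; the grasp point (between the pads) lies 19 mm behind it; z points along the fingers, x is the direction in which the jaws open and shut, and the axes are right-handed (so a half turn about z gives the same grasp; the last joint's range is limited). The gripper opens to 91 mm and grips with 3 to 60 N. Pads are 32 mm wide; open, the fingers measure 118 mm over their backs; the gripper's body (76 mm by 178 mm) begins 60 mm behind the grasp point.
Start: joints at [1.266, 0.32, 1.565, -0, 1.257, -0.02], TCP at [0.162, 0.552, 0.214] pointing down, gripper open.
Joint ranges: [-3.11, 3.11], [-0.84, 2.01], [0.21, 2.61], [-1.34, 4.49], [0.05, 2.63], [-2.56, 2.56]. Speed limits (rad/s): [2.57, 2.57, 3.14, 3.14, 3.14, 3.14].

INTERFACE

Orientations are given as a unit quaternion [w, x, y, z].
In Python, from cell import env gives the robot as it stands.
- The arm moves only by the tool drive_tool, never from a script. Its argument "rows" is text: rows parted by semicolons, each of 7 numbers parted by spaces: the shift along the tool's x, y, z in m, then the turn, a rotation vector about the tool's x, y, z in degrees, then the finger opening in m, from 0 to 0.0912. In form: dx dy dz wx wy wz fingers; .... A call has 1 to 12 rows; each row shifts and turns the commanded pose from where the row before left it, along the tool's axes as they then stand; what a row does not reach is not made up. A row lasts 1/10 s, in which the tool goes at most 50 mm and 8.59 degrees, less where a joint would pass 70% of its speed; a pose out of reach is approached as far as the arm can. A call is refused whole if a number of a shift passes 0.05 or a number of a turn 8.59, either way. A call with a gripper value outside its range is refused whole. The fingers move at their own pace and stop on an object; "grip_force" is the grip in N (left out, the last holds). Time passes only in rows, so rows that do not move let the fingers close. It gives the time, the measured TCP pose, the force and the opening at its end, in the units of the state.
- env.read_state(): the state, without advancing time (a new reading comes with each control period).
- env.get_image(name): name is "scene" or "top" or "wrist"; returns a dict with "frame" (384x512x3 uint8, red, green, blue), "camera_matrix" (3x3 intrinsics, pixels), "R" (3x3) and "t" (3): a world point X has camera coordinates R X + t. Camera axes: x right, y down, z forward; pixel columns grow to the right and rows downward; lengths in m; the calibration is good to about 2 mm. A picture is of the moment at which its call begins. There is no depth.
- env.close_job(): hands the job in, once; it reports no verdict.
Trained networks look in a picture, given as the dict that the camera call returned (one of the last four; its "shot" number tells which), for a name from the list of things; names that differ only in an ending like _2 or _b are one class to them, and where a whole thing is asked for, a point or a joint stands for the part that bears it (a point fixed in the world has none). Each returns a list of dicts, best first, with "conf" (0 to 1); they miss things now and then, are a little off and sometimes report something else, mostly with a low value. They report only what shows in the picture. A call takes as long as a camera call.
- env.look_for(picture, query): "pixel" ([column, row] in pixels, amid what is visible of it).
The state is a dict: "clock": time; "qpos": joint angles; "joint_velocities": joint speeds; "effort": joint torques, N m; "ee_pos": TCP position; "eef_rot": TCP orientation; "ft_force": force on the tool from outside, world axes, zero at the start; "wrist_torque": the same for the moment, N m; "width": finger opening in m.
Only numpy, scipy, OpenCV 4.12 (cv2) and the standard library are available. Lean on these libraries where they do the work, as an engineer would, in place of code of your own. Each camera call takes 0.05 s, during which the arm holds its last target.

TASK

Get the instrument case ready to be looked into: with its lid still shut, first turn the work lamp so that its light panel faces the middle of the case and tip the panel 30 degrees forward (light shining downward) from upright, and let go of the lamp. Then raise the case's lid by its bar handle and hold it open at 40 degrees; the lid falls shut by itself, so finish while still holding it there, with the lamp still aimed. Leave the loose things lying on the bench (multimeter, screwdriver, side cutters, tag pad) where they are.

Things in the scene. Friction and masses are not known exactly. Their poses are not given: they have to be found in the camera images.
- case: grey open-topped metal instrument case, fixed to the bench, 170 (x) x 190 (y) x 80 mm high, with a hinged lid; it stands either left or right of the lamp. Origin: centre of its underside. Own axes: -x is its front (towards the robot, with sockets and a black knob), +x the hinge side, z up
- case_mid (a point): centre of the case's open top, 80 mm above the bench: the middle of the case, which the lamp shall face
- case_hinge (a point): middle of the lid's hinge line (fixed on the case), 88 mm behind the case's centre and 81 mm above the bench; the hinge line runs along the case's y axis
- case_lid (a joint): lid angle in rad, 0 = shut, grows as the front edge of the lid rises, stop at 1.3 (40 degrees = 0.698). Lid 0.25 to 0.5 kg, 172 x 192 x 5 mm, its flat top 6 mm above the hinge line when shut; it always falls shut when let go, 1 to 3 N at the handle hold it
- lid_bar (a point): middle of the round steel bar of the lid's U handle (moves with the lid): bar 12 mm thick, 90 mm free length along the case's y axis, its centre 36 mm above the lid's top face, 148 mm in front of the hinge line and 42 mm above it when shut; the bar can turn between the fingers as the lid swings
- lamp: work lamp fixed to the bench: round dark foot 104 mm across, post, and a fork that carries a grey light panel 146 wide x 72 high x 20 mm; 225 mm high in all. Origin: centre of its underside, on the swivel axis
- lamp_swivel (a joint): turn of the lamp's fork on its post in rad, positive anticlockwise from above; at 0 the white light face looks along the -x axis of lamp (about towards the robot). Range +-2.4; stiff (0.15 N m), stays where it is left
- lamp_tilt (a joint): tilt of the light panel in the fork in rad: 0 = upright, positive = top tipped forward, so that the white face looks downward (30 degrees = 0.524). Range -0.5 to 1.0; stiff (0.12 N m), stays where it is left
- lamp_pivot (a point): on the swivel axis where the tilt axis crosses it, 125 mm above the bench; its frame turns with the fork: -x is the horizontal direction the light faces, y the tilt axis, z up
- lamp_disc (a point): centre of the black thumb disc on top of the light panel (moves with the panel), 85 mm from the tilt axis in the panel's plane: disc 28 mm in diameter, 14 mm thick along the tilt axis, on a 9 mm stem; the panel's top edge is 49 mm below the disc's centre. Pinched on its two flat faces it can turn between the fingers as the panel tilts
- multimeter: loose orange multimeter 145 x 72 x 41 mm; origin under its centre; leave alone
- driver_blue: loose blue screwdriver 190 mm long; origin under its centre; leave alone
- side_cutters: loose red-handled side cutters 150 mm long; origin under its centre; leave alone
- tag_pad: loose pad of paper tags 75 x 52 x 11 mm; origin under its centre; leave alone

How it is judged:
By the outcome, as a careful person would: the job done as asked, in the order asked, and still so for the second after the job is handed in, while the arm keeps its last pose, push and grip.
It also fails if it takes over 51 s, if anything falls off the work surface, if the arm or the gripper's body presses on something with over 40 N, if the wrist force passes 120 N, or if a joint passes its speed limit or range.

## Working session

There is one attempt and no reset: what is moved stays moved. The work goes in short steps, Python scripts to look and compute and a tool call to move; the robot and the scene stay as the last step left them, time stands still between calls to the robot, and variables do not carry over. Pictures are saved under pics/ and viewed, and the job is handed in when it is done.

Besides the shell and the picture viewer there is one more tool, called after "Call:" by a JSON object that holds its "fn" and its "kwargs". drive_tool: Moves the arm, as the interface text tells. Its arguments: {"type":"object","properties":{"rows":{"type":"string"},"grip_force":{"type":"number"}},"required":["rows"]}

```bash
mkdir -p pics; ls; python3 - <<'E'
from cell import env
import cv2
s=env.read_state();print(s)
for n in ["scene","top","wrist"]:
    p=env.get_image(n)
    cv2.imwrite(f"pics/{n}0.png",p["frame"][:,:,::-1])
    print(n,p["camera_matrix"].tolist(),p["R"].tolist(),p["t"].tolist())
    for q in ["case","lid_bar","lamp","lamp_disc","lamp_swivel","multimeter","driver_blue","side_cutters","tag_pad"]:
        print(q,[(d["pixel"],round(d["conf"],2)) for d in env.look_for(p,q)[:2]])
E
```

```text
pics
{'clock': 0.0, 'qpos': array([ 1.26601165e+00,  3.20267781e-01,  1.56567022e+00, -2.47373915e-05,
        1.25735334e+00, -2.00053035e-02]), 'joint_velocities': array([ 0.00037691, -0.00037663,  0.00079915, -0.00079006,  0.00074825,
       -0.00063258]), 'effort': array([-5.84051395e-04, -4.12456906e+01, -2.31975657e+01,  7.26260757e-02,
        4.55580465e-02, -1.17478512e-04]), 'ee_pos': array([0.1614061 , 0.55136949, 0.21313754]), 'eef_rot': array([ 5.05124753e-04,  8.00292901e-01,  5.99608665e-01, -6.82913350e-04]), 'ft_force': array([ 0.09840646, -0.92379663, -0.21345137]), 'wrist_torque': array([0.02016752, 0.04357109, 0.02370925]), 'width': 0.0915104711769164}
scene [[417.5153361307516, 0.0, 258.6589740751307], [0.0, 417.5153361307516, 183.6946161930501], [0.0, 0.0, 1.0]] [[-0.4491126842042654, -0.8934074190621976, 0.010999111394230215], [-0.3937327371110871, 0.1868473218689831, -0.9000347826819808], [0.8020425977551638, -0.40854774736254706, -0.4356792507236683]] [0.4236766237359398, 0.25895770303222454, 1.1967918927266428]
case [([311.0, 192.6], 0.64)]
lid_bar [([311.3,
[... 919 characters left out ...]
)]
multimeter [([136.3, 221.1], 0.64)]
driver_blue [([193.0, 235.7], 0.68)]
side_cutters [([274.9, 225.8], 0.61)]
tag_pad [([352.7, 228.4], 0.69), ([219.3, 182.3], 0.32)]
wrist [[311.5874662047788, 0.0, 256.0597667906815], [0.0, 311.5874662047788, 192.93593036784878], [0.0, 0.0, 1.0]] [[0.2818529285642686, 0.9594575599567788, -0.00034249311122686683], [0.917010015430897, -0.26927838322491876, 0.2942478273958902], [0.28222607650458725, -0.08324868148841619, -0.9557290927722507]] [-0.5737941686786218, -0.0324420553405799, 0.3920890820689908]
case []
lid_bar []
lamp []
lamp_disc []
lamp_swivel []
multimeter [([322.0, 323.5], 0.97)]
driver_blue [([207.0, 321.0], 0.82)]
side_cutters []
tag_pad []
```

```bash
python3 - <<'E'
import cv2
for n,(a,b,c,d) in {"scene":(140,110,380,290),"top":(100,130,400,270)}.items():
    im=cv2.imread(f"pics/{n}0.png")[b:d,a:c]
    k=780/(c-a); im=cv2.resize(im,(780,int((d-b)*k)),interpolation=cv2.INTER_CUBIC)
    cv2.imwrite(f"pics/{n}0c.png",im); print(k)
E
```

```text
3.25
2.6
```

View pics/scene0.png

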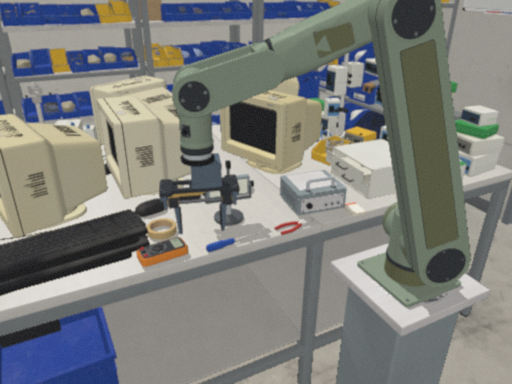

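View pics/scene0c.png

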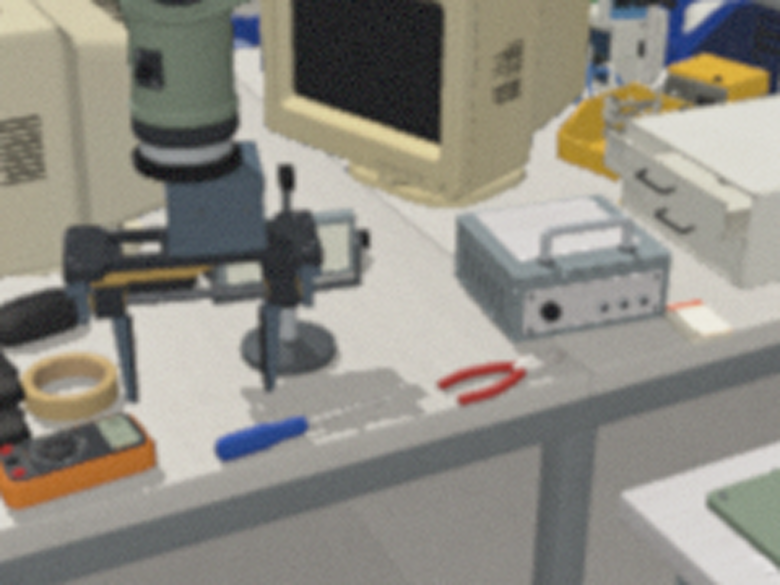

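View pics/top0c.png

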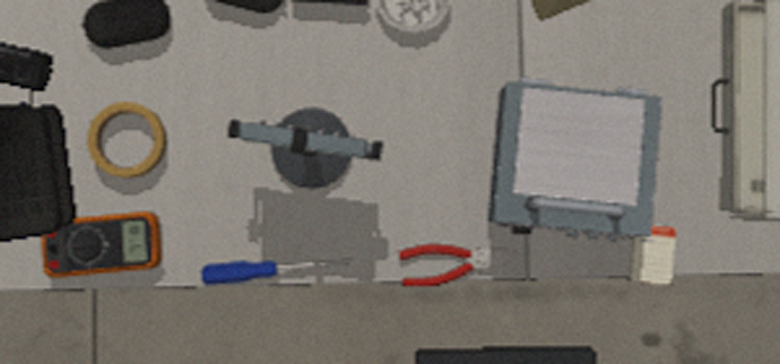

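```bash
cat > h.py <<'E'
import numpy as np, cv2
from scipy.spatial.transform import Rotation as Rn
def plane(p,px,z):
    K=p["camera_matrix"];R=np.array(p["R"]);t=np.array(p["t"])
    d=R.T@np.linalg.solve(K,np.array([px[0],px[1],1.]));c=-R.T@t
    return c+d*(z-c[2])/d[2]
def proj(p,X):
    X=np.atleast_2d(X);c=X@np.array(p["R"]).T+p["t"];u=c@np.array(p["camera_matrix"]).T
    return u[:,:2]/u[:,2:]
def tri(ps,pxs):
    A=np.zeros((3,3));b=np.zeros(3)
    for p,px in zip(ps,pxs):
        R=np.array(p["R"]);c=-R.T@p["t"];d=R.T@np.linalg.solve(p["camera_matrix"],[px[0],px[1],1.]);d/=np.linalg.norm(d)
        M=np.eye(3)-np.outer(d,d);A+=M;b+=M@c
    return np.linalg.solve(A,b)
def Rq(q): return Rn.from_quat([q[1],q[2],q[3],q[0]]).as_matrix()
def save(p,name,box=None,k=1):
    im=p["frame"][:,:,::-1]
    if box: a,b,c,d=box; im=im[b:d,a:c]
    if k!=1: im=cv2.resize(im,None,fx=k,fy=k,interpolation=cv2.INTER_CUBIC)
    cv2.imwrite("pics/"+name,im)
E
python3 - <<'E'
from h import *
from cell import env
p=env.get_image("top"); s=env.get_image("scene")
f=lambda u,v:(u/2.6+100,v/2.6+130)
g=lambda u,v:(u/3.25+140,v/3.25+110)
print("foot",plane(p,f(313,148),0.012),plane(s,g(289,345),0.012))
for c in [(505,82),(660,97),(645,237),(492,222)]: print("lid",plane(p,f(*c),0.087))
print("bar",plane(p,f(530,207),.123),plane(p,f(620,213),.123))
print("disc",plane(p,f(302,138),.21), tri([p,s],[f(302,138),g(287,178)]))
print("barT",tri([p,s],[f(575,209),g(587,230)]))
print("panel ends",plane(p,f(235,129),.125),plane(p,f(376,150),.125))
print("loose",[plane(p,f(*c),0.0)[:2].round(3) for c in [(100,243),(275,267),(445,262),(657,258)]])
E
```

```text
foot [0.5102907  0.33309617 0.012     ] [0.5028667  0.33772643 0.012     ]
lid [0.5803444  0.09382522 0.087     ]
lid [ 0.55849728 -0.09553677  0.087     ]
lid [ 0.38839255 -0.07051731  0.087     ]
lid [0.41033586 0.11442458 0.087     ]
bar [0.42668005 0.07324283 0.123     ] [ 0.41746397 -0.03272855  0.123     ]
disc [0.50506473 0.33351408 0.21      ] [0.50566309 0.33416224 0.20516941]
barT [0.4229385  0.01862025 0.11798953]
panel ends [0.52501831 0.41752454 0.125     ] [0.49715724 0.25279472 0.125     ]
loose [array([0.395, 0.607]), array([0.359, 0.385]), array([0.361, 0.167]), array([ 0.36 , -0.108])]
```

```bash
python3 - <<'E'
import cv2
cv2.imwrite("pics/topb.png",cv2.resize(cv2.imread("pics/top0.png"),None,fx=1.5,fy=1.5))
E
```

```text
(no output)
```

View pics/topb.png

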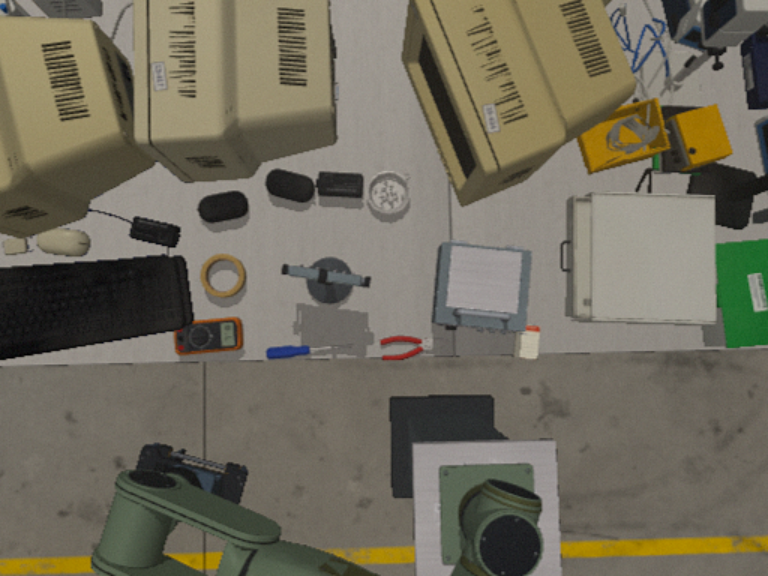

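```bash
python3 - <<'E'
from h import *
from cell import env
p=env.get_image("top")
for z in(.2,.3,.4): print(plane(p,(312,135),z),plane(p,(115,120),z))
print(np.array(p["R"]).T@p["t"]*-1)
E
```

```text
[0.6409061 0.0543906 0.2      ] [0.69394183 0.62246832 0.2       ]
[0.6199044  0.07192847 0.3       ] [0.66832733 0.59059746 0.3       ]
[0.5989027  0.08946634 0.4       ] [0.64271284 0.5587266  0.4       ]
[0.39943871 0.25603254 1.34975177]
```

Call:
{"fn": "drive_tool", "kwargs": {"rows": "-0.011 0.039 -0.011 0 0 0 0.0912;-0.011 0.039 -0.011 0 0 0 0.0912;-0.011 0.039 -0.011 0 0 0 0.0912;-0.011 0.039 -0.011 0 0 0 0.0912;-0.011 0.039 -0.011 0 0 0 0.0912;-0.011 0.039 -0.011 0 0 0 0.0912;-0.011 0.039 -0.011 0 0 0 0.0912;-0.011 0.039 -0.011 0 0 0 0.0912;-0.011 0.039 -0.011 0 0 0 0.0912;-0.011 0.039 -0.011 0 0 0 0.0912"}}

```text
clock: 2.65
ee_pos: [0.5062, 0.3356, 0.3245]
eef_rot: [-0.0, 0.8, 0.6, 0.0]
ft_force: [0.6, 0.9, -1.5]
width: 0.0914
```

Call:
{"fn": "drive_tool", "kwargs": {"rows": "0 0 0 0 0 8.5 0.0912;0 0 0 0 0 8.5 0.0912;0 0 0 0 0 8.5 0.0912;0 0 0 0 0 8.5 0.0912;0 0 0 0 0 8.5 0.0912;0 0 0 0 0 8.5 0.0912;0 0 0 0 0 8.5 0.0912;0 0 0 0 0 8.5 0.0912;0 0 0 0 0 8.5 0.0912;0 0 0 0 0 8.5 0.0912"}}

```text
clock: 3.65
ee_pos: [0.5049, 0.3367, 0.3239]
eef_rot: [-0.0, 0.995, -0.102, -0.0]
ft_force: [-0.3, 0.5, -0.5]
width: 0.091
```

Call:
{"fn": "drive_tool", "kwargs": {"rows": "0 0 0 0 0 8 0.06;0 0 0 0 0 8 0.06;0 0 0 0 0 8 0.06;0 0 0 0 0 8 0.06;0 0 0 0 0 8 0.06;0 0 0 0 0 8 0.06;0 0 0 0 0 8 0.06;0 0 0 0 0 8 0.06;0 0 0 0 0 8 0.06;0 0 0 0 0 8 0.06;0 0 0 0 0 8 0.06;0 0 0 0 0 0 0.06"}}

```text
clock: 4.85
ee_pos: [0.5049, 0.3367, 0.3239]
eef_rot: [-0.0, -0.647, 0.762, 0.0]
ft_force: [-1.3, -0.3, -0.3]
width: 0.0598
```

```bash
python3 - <<'E'
from h import *
from cell import env
s=env.read_state();print(s["clock"],s["qpos"].round(3),s["ee_pos"],Rq(s["eef_rot"]).round(3).tolist())
p=env.get_image("wrist"); save(p,"w1.png",k=1.5)
t=env.get_image("top"); save(t,"t1.png",(130,130,400,270),2.8)
for q in ["lamp_disc","lamp"]: print(q,[(d["pixel"],round(d["conf"],2)) for d in env.look_for(p,q)[:3]])
print(proj(p,[[.506,.334,.21],[.508,.334,.012]]))
E
```

```text
4.85 [0.569 0.329 1.28  0.    1.533 2.302] [0.50491547 0.33666172 0.32389838] [[-0.162, -0.987, -0.0], [-0.987, 0.162, -0.0], [0.0, 0.0, -1.0]]
lamp_disc [([259.7, 165.3], 0.53)]
lamp [([256.3, 155.3], 0.83)]
[[257.57439406 187.43404253]
 [256.71993262 150.82470503]]
```

View pics/w1.png

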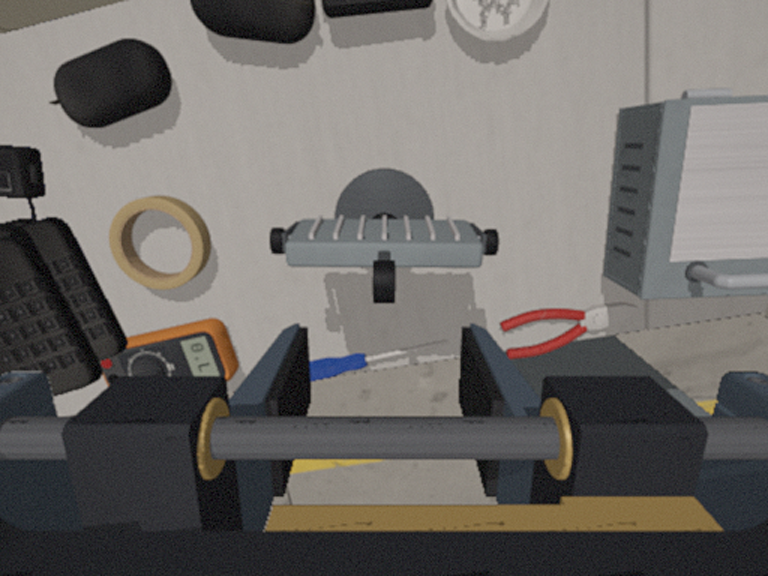

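```bash
python3 - <<'E'
from h import *
from cell import env
from scipy.optimize import least_squares
p=env.get_image("wrist");t=env.get_image("top")
th=np.linspace(0,2*np.pi,200,endpoint=False)
def circ(x,y,z,r=.052): return np.c_[x+r*np.cos(th),y+r*np.sin(th),0*th+z]
def grad(pic):
    g=cv2.GaussianBlur(cv2.cvtColor(pic["frame"],cv2.COLOR_RGB2GRAY),(0,0),1.0).astype(float); return g
# radial contrast outside-inside of the circle, summed robustly
def score(pic,x,y,z,mask):
    g=grad(pic)
    a=proj(pic,circ(x,y,z,.048))[mask];b=proj(pic,circ(x,y,z,.056))[mask]
    s=lambda q:cv2.remap(g.astype(np.float32),q[:,0].astype(np.float32)[None],q[:,1].astype(np.float32)[None],cv2.INTER_LINEAR)[0]
    return np.mean(np.clip(s(b)-s(a),-20,60))
for name,pic in(("wrist",p),("top",t)):
    for z in (0.008,0.015,):
        best=[]
        for x in np.arange(.495,.53,.001):
            for y in np.arange(.325,.345,.001):
                m=np.cos(th)>0.3 if name=="wrist" else np.abs(np.cos(th))>0.3
                best.append((score(pic,x,y,z,m),x,y))
        best.sort(reverse=True);b=np.array(best[:8]);print(name,z,b[0],b.mean(0))
save(t,"t1.png",(150,150,290,230),5);save(p,"w1b.png",(160,90,350,220),4)
E
```

```text
wrist 0.008 [60.     0.517  0.334] [60.        0.51575   0.334625]
wrist 0.015 [60.     0.517  0.335] [60.        0.516125  0.334375]
top 0.008 [23.01859093  0.511       0.337     ] [22.78935289  0.510875    0.33675   ]
top 0.015 [23.05186653  0.51        0.336     ] [22.88924384  0.510375    0.33625   ]
```

View pics/t1.png

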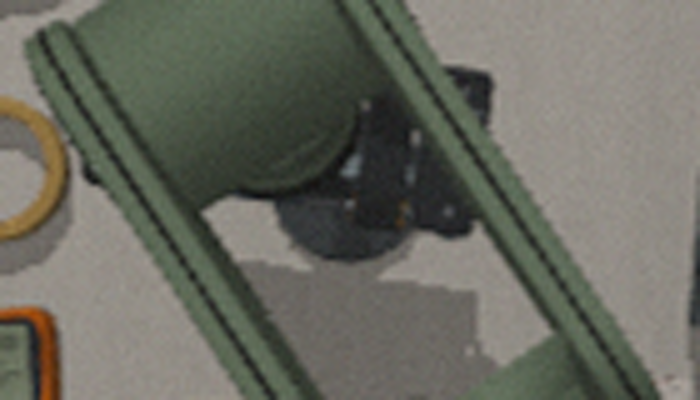

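View pics/w1b.png

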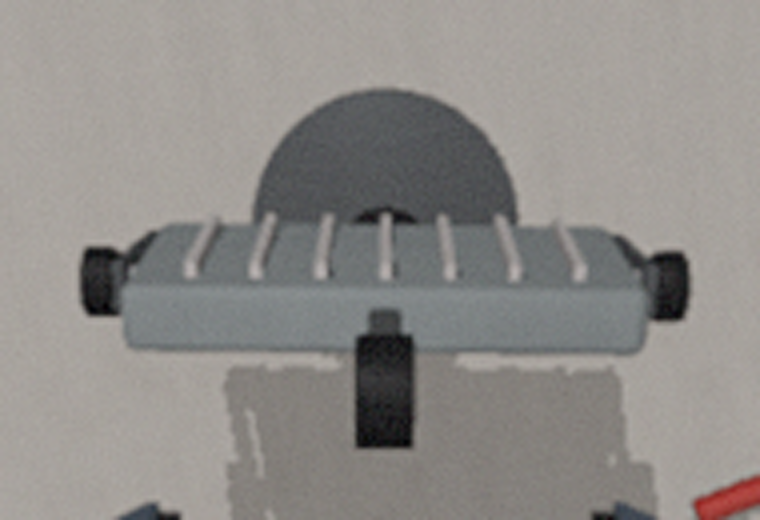

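```bash
python3 - <<'E'
from h import *
from cell import env
p=env.get_image("wrist");t=env.get_image("top")
t0=dict(t);t0["frame"]=cv2.imread("pics/top0.png")[:,:,::-1]
th=np.linspace(0,2*np.pi,200,endpoint=False)
def score(pic,x,y,z,m):
    g=cv2.cvtColor(pic["frame"],cv2.COLOR_RGB2GRAY).astype(np.float32)
    c=lambda r:proj(pic,np.c_[x+r*np.cos(th),y+r*np.sin(th),0*th+z])[m].astype(np.float32)
    s=lambda q:cv2.remap(g,q[:,0][None],q[:,1][None],cv2.INTER_LINEAR)[0]
    return np.mean(s(c(.0535))-s(c(.0505)))
for name,pic,m in(("wrist",p,np.cos(th)>0.3),("top",t0,np.abs(np.cos(th))>0.35)):
    for z in (0.0,0.008,0.015,):
        best=sorted([(score(pic,x,y,z,m),x,y) for x in np.arange(.495,.53,.001) for y in np.arange(.325,.345,.001)],reverse=True)
        b=np.array(best[:6]);print(name,z,b[0],b.mean(0))
f=lambda u,v:(u/4+160,v/4+90)
a=plane(p,f(101,281),.125);b=plane(p,f(669,286),.125);print("knobs wrist",a,b,(a+b)/2,np.linalg.norm(a-b),np.degrees(np.arctan2(*(a-b)[:2])))
f=lambda u,v:(u/2.6+100,v/2.6+130)
a=plane(t,f(235,129),.125);b=plane(t,f(376,150),.125);print("knobs top",(a+b)/2)
# disc
print("disc top-middle wrist", plane(p,(160+384/4,90+392/4),.21))
E
```

```text
wrist 0.0 [65.8363266  0.514      0.334    ] [62.20940971  0.5145      0.334     ]
wrist 0.008 [67.71284485  0.515       0.334     ] [62.58151182  0.5145      0.334     ]
wrist 0.015 [67.43897247  0.515       0.334     ] [61.26512273  0.5145      0.334     ]
top 0.0 [31.75105286  0.513       0.337     ] [30.80224927  0.51266667  0.3375    ]
top 0.008 [32.25196075  0.512       0.337     ] [31.33424346  0.5125      0.337     ]
top 0.015 [31.9951992  0.512      0.337    ] [31.39364338  0.51166667  0.3365    ]
knobs wrist [0.5292657  0.41780343 0.125     ] [0.50017438 0.24970749 0.125     ] [0.51472004 0.33375546 0.125     ] 0.17059468922816173 9.818569299733214
knobs top [0.51108777 0.33515963 0.125     ]
disc top-middle wrist [0.50570094 0.33561007 0.21      ]
```

Call:
{"fn": "drive_tool", "kwargs": {"rows": "0.001 -0.001 0.03 0 0 0.5 0.06;0 0 0.035 0 0 0 0.05;0 0 0.035 0 0 0 0.04;0 0 0.025 0 0 0 0.04;0 0 0.008 0 0 0 0.04;0 0 0 0 0 0 0.04"}}

```text
clock: 5.85
ee_pos: [0.5055, 0.3354, 0.1902]
eef_rot: [-0.001, -0.644, 0.765, 0.0]
ft_force: [-0.1, -0.1, -0.5]
width: 0.0399
```

```bash
python3 - <<'E'
from h import *
from cell import env
s=env.read_state();print(s["clock"],s["qpos"].round(3),s["ee_pos"],s["ft_force"])
p=env.get_image("wrist"); save(p,"w2.png",k=1.5)
E
```

```text
5.85 [0.567 0.385 1.526 0.    1.233 2.309] [0.50545707 0.3353527  0.19015138] [-0.06868825 -0.14178415 -0.53449235]
```

View pics/w2.png

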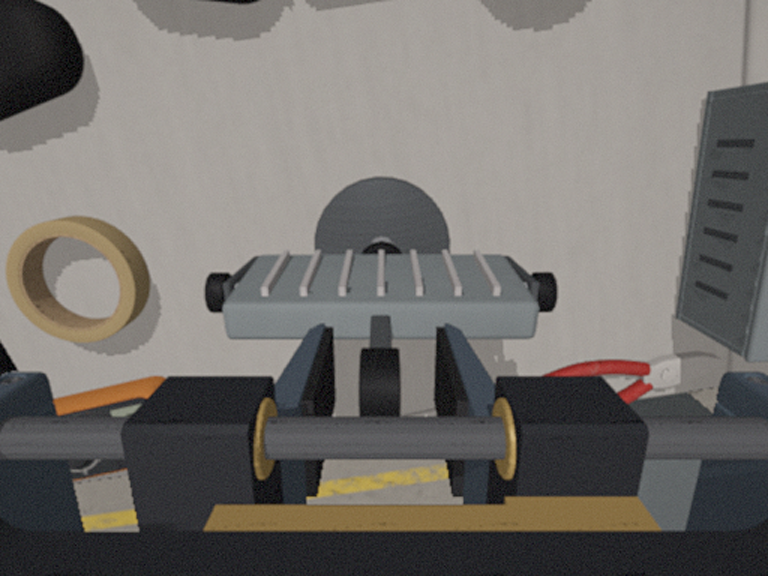

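Call:
{"fn": "drive_tool", "kwargs": {"rows": "0 0 0 0 0 0 0.012;0 0 0 0 0 0 0.012;0 0 0 0 0 0 0.012;0 0 0 0 0 0 0.012;0 0 0 0 0 0 0.012", "grip_force": 30}}

```text
clock: 6.4
ee_pos: [0.5063, 0.3368, 0.192]
eef_rot: [0.002, -0.644, 0.765, 0.0]
ft_force: [1.1, 3.8, 2.6]
width: 0.0137
```

```bash
python3 - <<'E'
from h import *
from cell import env
s=env.read_state();print(s["ee_pos"],s["ft_force"],s["wrist_torque"],s["width"])
p=env.get_image("wrist"); save(p,"w3.png",(200,180,320,330),4)
E
```

```text
[0.50632704 0.33682169 0.19199069] [1.09602175 3.78303386 2.64263056] [0.46480713 0.15392647 0.07892949] 0.01372592965548498
```

View pics/w3.png

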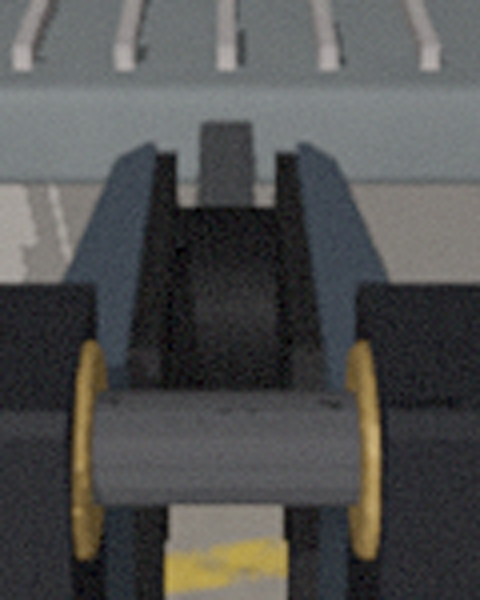

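Call:
{"fn": "drive_tool", "kwargs": {"rows": "0.0005 0 0 0 0 -4 0.012;0.0005 0 0 0 0 -4 0.012;0.0005 0 0 0 0 -4 0.012;0.0005 0 0 0 0 -4 0.012;0.0005 0 0 0 0 -4 0.012;0.0005 0 0 0 0 -4 0.012;0.0005 0 0 0 0 -4 0.012;0.0005 0 0 0 0 -4 0.012;0.0005 0 0 0 0 -4 0.012;0.0005 0 0 0 0 -4 0.012;0.0005 0 0 0 0 -4 0.012;0.0005 0 0 0 0 -4 0.012"}}

```text
clock: 7.65
ee_pos: [0.5081, 0.3296, 0.192]
eef_rot: [-0.001, 0.9, -0.436, 0.001]
ft_force: [2.3, -0.1, 4.5]
width: 0.0139
```

```bash
python3 - <<'E'
from h import *
from cell import env
s=env.read_state();print(s["ee_pos"],s["ft_force"],s["wrist_torque"],s["width"],s["qpos"].round(2))
p=env.get_image("wrist"); save(p,"w4.png",k=1.5)
E
```

```text
[0.50805518 0.32964437 0.19195538] [ 2.29568038 -0.07801515  4.5348431 ] [ 0.10457825 -0.17524624 -0.19911381] 0.013908550821383025 [ 0.56  0.38  1.53 -0.    1.23  1.46]
```

View pics/w4.png

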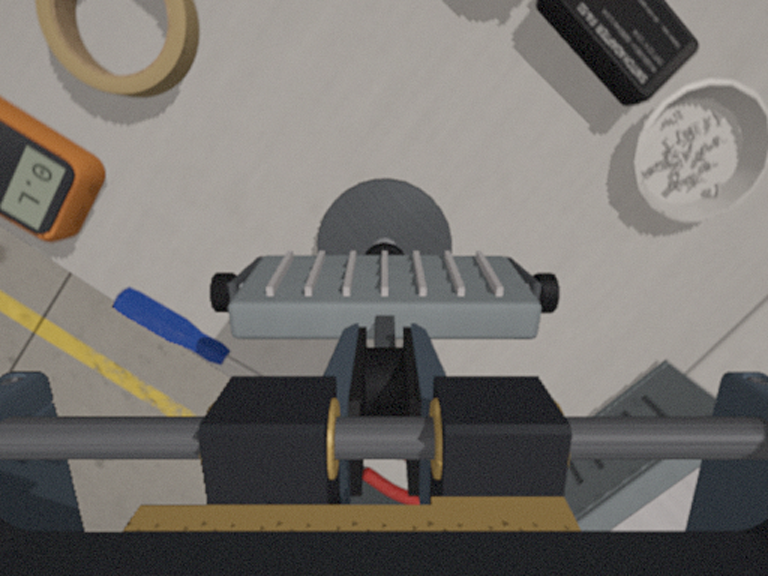

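Call:
{"fn": "drive_tool", "kwargs": {"rows": "0.0005 0 0 0 0 -3.9 0.012;0.0005 0 0 0 0 -3.9 0.012;0.0005 0 0 0 0 -3.9 0.012;0.0005 0 0 0 0 -3.9 0.012;0.0005 0 0 0 0 -3.9 0.012;0.0005 0 0 0 0 -3.9 0.012;0.0005 0 0 0 0 -3.9 0.012;0.0005 0 0 0 0 -3.9 0.012;0.0005 0 0 0 0 -3.9 0.012;0.0005 0 0 0 0 -3.9 0.012;0.0005 0 0 0 0 -3.9 0.012;0.0005 0 0 0 0 -3.9 0.012"}}

```text
clock: 8.9
ee_pos: [0.5144, 0.3262, 0.192]
eef_rot: [-0.0, 0.999, -0.043, 0.003]
ft_force: [7.1, -0.4, 2.8]
width: 0.0139
```

```bash
python3 - <<'E'
from h import *
from cell import env
s=env.read_state();print(s["ee_pos"],s["eef_rot"],s["ft_force"],s["wrist_torque"],s["width"],s["qpos"].round(2))
p=env.get_image("wrist"); save(p,"w5.png",k=1.5)
t=env.get_image("top"); save(t,"t5.png",(150,110,400,270),3)
q=env.get_image("scene"); save(q,"s5.png",(200,100,380,250),4)
E
```

```text
[0.51442122 0.32624267 0.19196457] [-1.52841333e-05  9.99052805e-01 -4.34330442e-02  2.65765080e-03] [ 7.08511776 -0.43198853  2.84876473] [-0.14938146 -0.52732771 -0.22235302] 0.013861458428799095 [ 0.55  0.38  1.52 -0.    1.23  0.64]
```

View pics/w5.png

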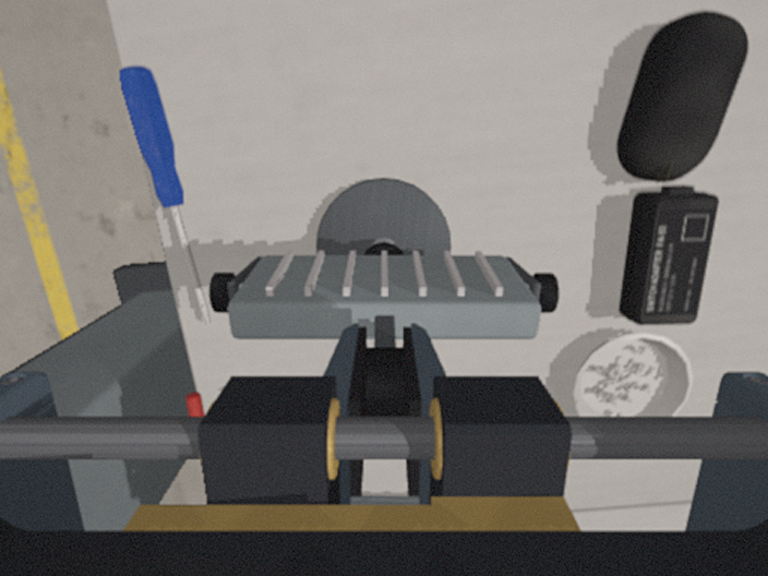

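View pics/t5.png

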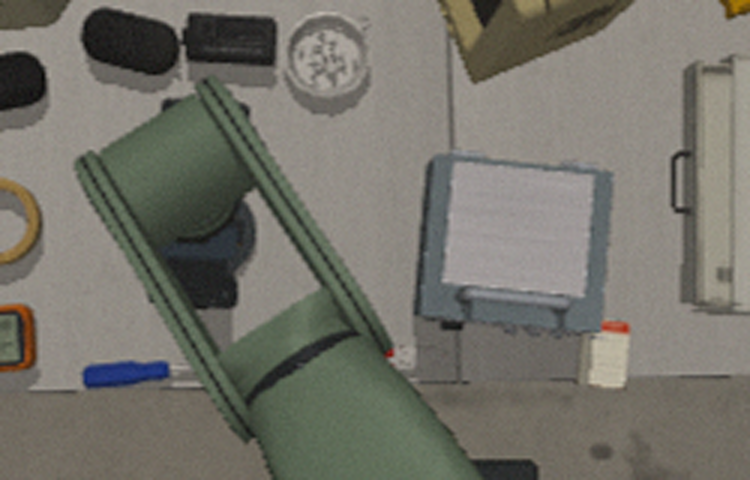

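View pics/s5.png

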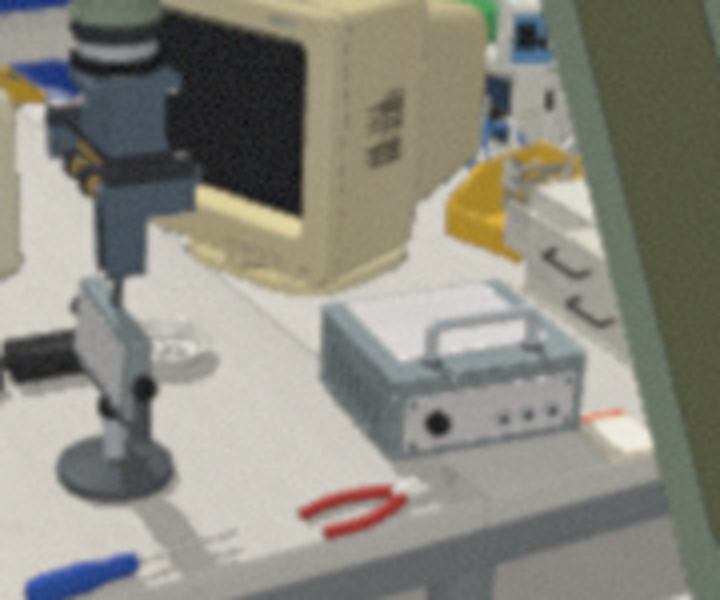

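```bash
python3 - <<'E'
from h import *
from cell import env
p=env.get_image("wrist")
a=plane(p,(223.5/1.5,292/1.5),.125);b=plane(p,(545/1.5,292/1.5),.125);print(a,b,(a+b)/2,np.degrees(np.arctan2(*(b-a)[1::-1])))
th=np.linspace(0,2*np.pi,200,endpoint=False)
def score(pic,x,y,z,m):
    g=cv2.cvtColor(pic["frame"],cv2.COLOR_RGB2GRAY).astype(np.float32)
    c=lambda r:proj(pic,np.c_[x+r*np.cos(th),y+r*np.sin(th),0*th+z])[m].astype(np.float32)
    s=lambda q:cv2.remap(g,q[:,0][None],q[:,1][None],cv2.INTER_LINEAR)[0]
    return np.mean(s(c(.0535))-s(c(.0505)))
m=np.sin(th)>0.3
best=sorted([(score(p,x,y,.008,m),x,y) for x in np.arange(.495,.53,.001) for y in np.arange(.32,.35,.001)],reverse=True)
b=np.array(best[:6]);print(b[0],b.mean(0))
# panel-plane: back top edge corners in image
E
```

```text
[0.43029477 0.34222937 0.125     ] [0.60052439 0.32666852 0.125     ] [0.51540958 0.33444894 0.125     ] -5.222943875864643
[71.45117188  0.515       0.335     ] [66.84791692  0.515       0.3345    ]
```

Call:
{"fn": "drive_tool", "kwargs": {"rows": "0 0 0 0 0 0 0.012;0 0.0045 0.0005 0 0 0 0.012;0 0.0045 0.0008 0 0 0 0.012;0 0.0045 0.0011 0 0 0 0.012;0 0.0043 0.0013 0 0 0 0.012;0 0.0043 0.0015 0 0 0 0.012;0 0.0042 0.0018 0 0 0 0.012;0 0.0041 0.002 0 0 0 0.012;0 0.004 0.0022 0 0 0 0.012;0 0 0 0 0 0 0.012;0 0 0 0 0 0 0.012", "grip_force": 12}}

```text
clock: 10.2
ee_pos: [0.5114, 0.2923, 0.1807]
eef_rot: [-0.0, 0.999, -0.045, 0.003]
ft_force: [6.0, -0.4, 2.1]
width: 0.0138
```

```bash
python3 - <<'E'
from h import *
from cell import env
s=env.read_state();print(s["ee_pos"],s["eef_rot"],s["ft_force"],s["wrist_torque"],s["width"])
p=env.get_image("wrist"); save(p,"w6.png",k=1.5)
q=env.get_image("scene"); save(q,"s6.png",(200,100,320,250),4)
E
```

```text
[0.51140008 0.29229874 0.18068628] [-2.75081788e-04  9.99000745e-01 -4.46081818e-02  2.74694782e-03] [ 5.9844672  -0.43759545  2.08192744] [ 0.01073574 -0.72517941 -0.08799427] 0.013766119346058052
```

View pics/w6.png

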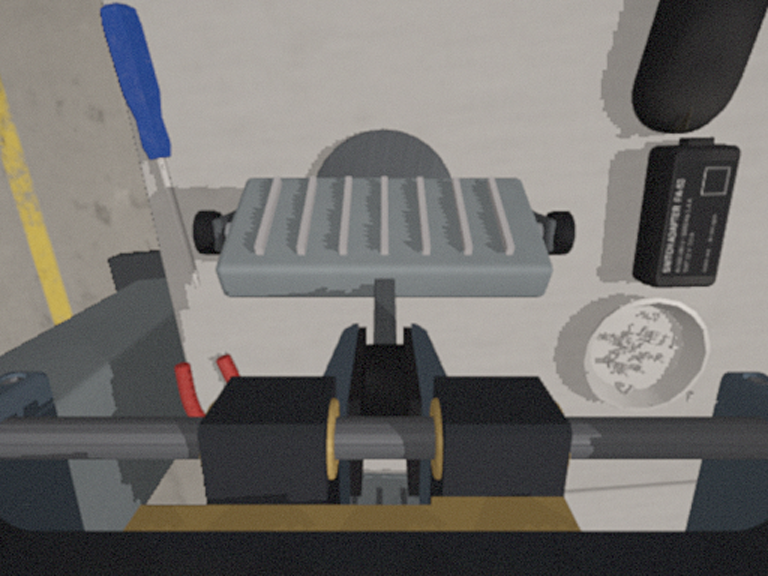

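View pics/s6.png

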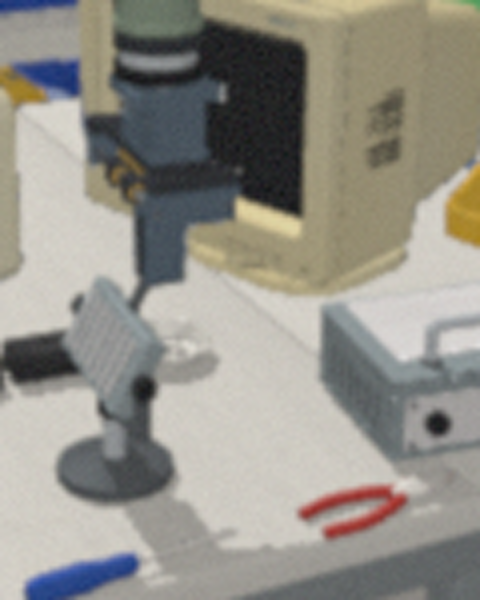

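```bash
cat > fit.py <<'E'
from h import *
from scipy.optimize import least_squares
def model(x,y,yaw,tilt,off):
    # fork frame: -x light dir, y tilt axis
    c,s=np.cos(tilt),np.sin(tilt)
    def P(u,v,w): # u: along light dir(-x), v: along y, w: up in panel
        # tilt fwd: top goes to light dir
        a=u*c+w*s; b=-u*s+w*c
        f=np.array([-a,v,b]); cy,sy=np.cos(yaw),np.sin(yaw)
        return np.array([x+cy*f[0]-sy*f[1],y+sy*f[0]+cy*f[1],.125+f[2]])
    B=-.010+off;F=.010+off
    return dict(BTm=P(B,-.073,.036),BTp=P(B,.073,.036),BBm=P(B,-.073,-.036),BBp=P(B,.073,-.036),FTm=P(F,-.073,.036),FTp=P(F,.073,.036),FBm=P(F,-.073,-.036),FBp=P(F,.073,-.036),disc=P(0,0,.085),piv=P(0,0,0))
def fit(obs,x0,fixoff=None): # obs: list of (pic,{name:px})
    def r(v):
        m=model(*v[:4],v[4] if fixoff is None else fixoff); out=[]
        for pic,d in obs:
            for k,px in d.items(): out+=list(proj(pic,m[k])[0]-px)
        out.append((v[4])/0.002 if fixoff is None else 0)
        return out
    s=least_squares(r,x0,loss="soft_l1"); 
    return s
E
python3 - <<'E'
from h import *
from cell import env
p=env.get_image("wrist"); save(p,"w6b.png",(120,70,400,210),2.8)
E
```

```text
(no output)
```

View pics/w6b.png

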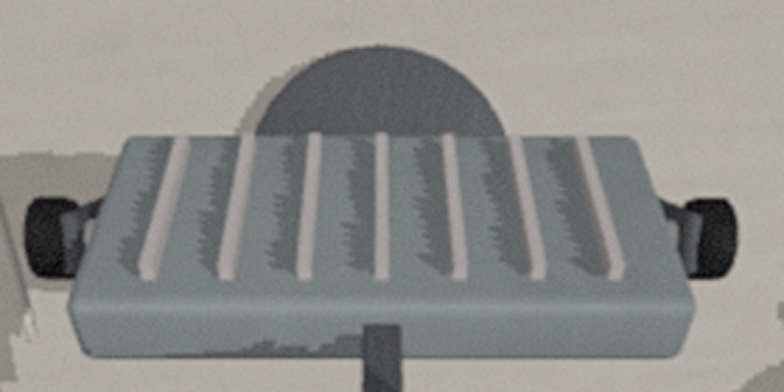

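```bash
cat > f6.py <<'E'
from fit import *
from cell import env
p=env.get_image("wrist")
f=lambda u,v:np.array((u/2.8+120,v/2.8+70))
o=dict(BBp=f(123,134),BBm=f(637,134),BTp=f(72,300),BTm=f(693,300),FTp=f(78,358),FTm=f(690,358),piv=f((50+713)/2,238))
for off in (None,0,.003,-.003):
    s=fit([(p,o)],[.515,.3345,np.radians(84.7),.5,0],off)
    m=model(*s.x[:4],s.x[4] if off is None else off)
    print(off,s.x[:2].round(4),np.degrees(s.x[2:4]).round(2),s.x[4],s.cost.round(2),m["disc"].round(4));print(s.fun.round(1))
E
python3 f6.py
```

```text
None [0.5155 0.3346] [84.87 26.32] 0.0005496743434316928 12.37 [0.5121 0.2971 0.2012]
[ 0.2 -0.   0.6 -0.2 -5.7 -0.2  5.8 -0.7 -0.2  1.8 -0.9  1.3  0.3 -0.5
  0.3]
0 [0.5154 0.3343] [84.88 26.32] 0.0 12.56 [0.5121 0.2967 0.2012]
[ 0.2 -0.1  0.7 -0.3 -5.8 -0.3  6.  -0.8 -0.3  1.8 -0.7  1.3  0.3  0.
  0. ]
0.003 [0.5155 0.3366] [84.84 26.5 ] 0.0 13.42 [0.5121 0.2988 0.2011]
[ 0.5  0.1  0.1 -0.  -5.1 -0.2  5.  -0.5  0.3  1.7 -1.7  1.3  0.1 -3.1
  0. ]
-0.003 [0.5152 0.332 ] [84.86 26.21] 0.0 17.61 [0.5119 0.2946 0.2013]
[-0.3 -0.5  1.3 -0.6 -6.6 -0.5  6.9 -0.9 -1.1  1.8  0.1  1.3  0.3  3.2
  0. ]
```

Call:
{"fn": "drive_tool", "kwargs": {"rows": "0 0 0 0 0 0 0.04;0 0 0 0 0 0 0.04;0 0 0 0 0 0 0.04;0 0 -0.03 0 0 0 0.04;0 0 -0.04 0 0 0 0.04;0 0 -0.04 0 0 0 0.04;0 0 0 0 0 0 0.04;0 0 0 0 0 0 0.04"}}

```text
clock: 11.2
ee_pos: [0.5089, 0.2927, 0.2903]
eef_rot: [-0.0, 0.999, -0.044, 0.0]
ft_force: [0.1, -0.2, -1.4]
width: 0.0402
```

```bash
python3 - <<'E'
from h import *
from cell import env
s=env.read_state();print(s["ee_pos"],s["eef_rot"],s["ft_force"],s["joint_velocities"].round(3))
p=env.get_image("wrist"); save(p,"w7.png",(150,60,350,240),3.5)
t=env.get_image("top"); save(t,"t7.png",(150,150,290,230),5)
E
```

```text
[0.50890401 0.29269006 0.29033843] [-3.02025477e-04  9.99040975e-01 -4.37814379e-02  4.73925814e-04] [ 0.14284211 -0.18872068 -1.35075651] [-0.001  0.023  0.054  0.    -0.005  0.001]
```

View pics/w7.png

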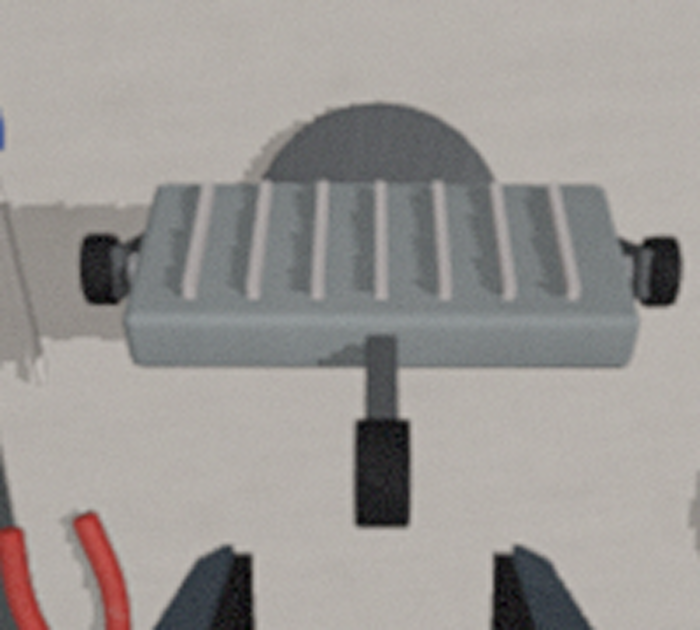

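View pics/t7.png

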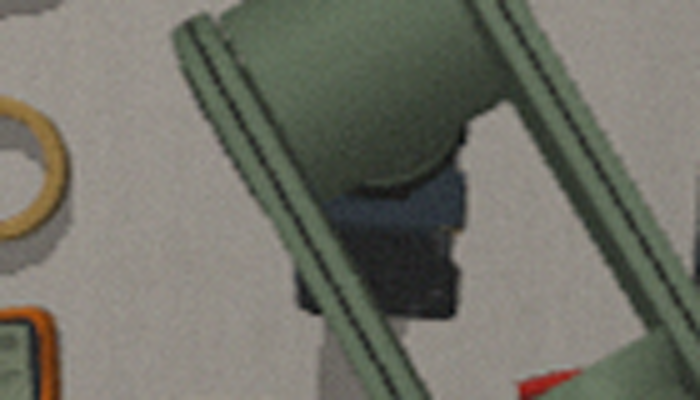

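```bash
cat > f7.py <<'E'
from fit import *
from cell import env
p=env.get_image("wrist")
f=lambda u,v:np.array((u/3.5+150,v/3.5+60))
full=dict(BBp=f(153,183),BBm=f(608,183),BTp=f(126,315),BTm=f(638,315),FTp=f(130,366),FTm=f(633,366),piv=f(380,269.5),disc=f(382,471.5))
for sel in (["piv","disc"],["piv","disc","BTp","BTm"],["piv","BBp","BBm","FTp","FTm","disc"]):
    o={k:full[k] for k in sel}
    s=fit([(p,o)],[.515,.3345,np.radians(84.7),.5,0],0)
    print(sel,s.x[:2].round(4),np.degrees(s.x[2:4]).round(2),s.cost.round(2),model(*s.x[:4],0)["disc"].round(4));print(s.fun.round(1))
a=plane(p,f(100,269),.125);b=plane(p,f(660,270),.125);print((a+b)/2,np.degrees(np.arctan2(*(b-a)[1::-1])))
th=np.linspace(0,2*np.pi,200,endpoint=False)
E
python3 f7.py
```

```text
['piv', 'disc'] [0.5137 0.3337] [85.26 28.48] 0.0 [0.5103 0.2933 0.1997]
[-0. -0.  0.  0.  0.]
['piv', 'disc', 'BTp', 'BTm'] [0.5138 0.334 ] [84.98 28.62] 4.83 [0.5103 0.2935 0.1996]
[ 0.1 -0.3 -0.1 -0.2 -3.4  0.4  3.   0.3  0. ]
['piv', 'BBp', 'BBm', 'FTp', 'FTm', 'disc'] [0.5138 0.3333] [84.96 27.03] 4.21 [0.5104 0.2948 0.2007]
[ 0.2  0.4 -0.1 -0.7  0.1 -0.7 -1.2  1.7  1.   1.8 -0.  -1.3  0. ]
[0.5136307  0.33372038 0.125     ] -5.151693687715629
```

Call:
{"fn": "drive_tool", "kwargs": {"rows": "0.0015 0.0005 0.035 0 0 0 0.04;0 0 0.035 0 0 0 0.04;0 0 0.03 0 0 0 0.04;0 0 0.01 0 0 0 0.04;0 0 0 0 0 0 0.012;0 0 0 0 0 0 0.012;0 0 0 0 0 0 0.012;0 0 0 0 0 0 0.012;0 0.001 0.0005 0 0 0 0.012;0 0.001 0.0005 0 0 0 0.012;0 0 0 0 0 0 0.012;0 0 0 0 0 0 0.012", "grip_force": 12}}

```text
clock: 12.55
ee_pos: [0.5112, 0.2902, 0.18]
eef_rot: [-0.001, 0.999, -0.044, 0.001]
ft_force: [0.9, -0.7, 6.3]
width: 0.0141
```

Call:
{"fn": "drive_tool", "kwargs": {"rows": "0 0 0 0 0 0 0.04;0 0 0 0 0 0 0.04;0 0 0 0 0 0 0.04;0 0 -0.03 0 0 0 0.04;0 0 -0.04 0 0 0 0.04;0 0 -0.04 0 0 0 0.04;0 0 0 0 0 0 0.04;0 0 0 0 0 0 0.04;0 0 0 0 0 0 0.04"}}

```text
clock: 13.45
ee_pos: [0.5096, 0.2896, 0.2872]
eef_rot: [0.001, 0.999, -0.044, -0.001]
ft_force: [0.1, 0.8, -0.5]
width: 0.0399
```

```bash
python3 - <<'E'
from h import *
from cell import env
s=env.read_state();print(s["ee_pos"],s["eef_rot"],s["ft_force"],s["joint_velocities"].round(3))
p=env.get_image("wrist"); save(p,"w8.png",(150,60,350,240),3.5)
E
```

```text
[0.50955878 0.28958243 0.28715811] [ 8.11969228e-04  9.99041490e-01 -4.37457010e-02 -1.32519950e-03] [ 0.1384092   0.82310207 -0.49416939] [ 0.     0.007  0.01  -0.001 -0.     0.002]
```

View pics/w8.png

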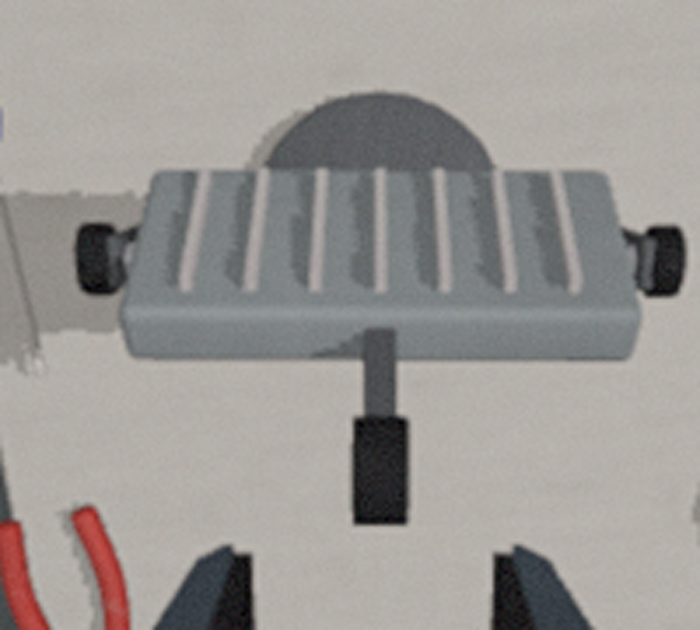

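```bash
sed -e 's/BBp=.*disc=f(382,471.5)/BBp=f(150,170),BBm=f(610,170),BTp=f(121,307),BTm=f(640,307),FTp=f(126,359),FTm=f(635,359),piv=f(380.5,259),disc=f(380.5,470)/; s/f(100,269)/f(97,258)/; s/f(660,270)/f(664,260)/' f7.py > f8.py; python3 f8.py
```

```text
['piv', 'disc'] [0.5154 0.3343] [84.61 30.82] 0.0 [0.5113 0.2909 0.198 ]
[ 0.  0. -0. -0.  0.]
['piv', 'disc', 'BTp', 'BTm'] [0.5153 0.3349] [84.92 30.98] 4.12 [0.5114 0.2913 0.1979]
[-0.1 -0.6  0.1 -0.5 -2.5  0.6  2.6  0.7  0. ]
['piv', 'BBp', 'BBm', 'FTp', 'FTm', 'disc'] [0.5152 0.3338] [84.91 29.  ] 3.52 [0.5116 0.2928 0.1993]
[-0.1  0.5 -0.  -0.8  0.  -0.7 -0.5  1.5  0.5  1.7  0.1 -1.6  0. ]
[0.51534484 0.3343101  0.125     ] -5.246434115957028
```

Call:
{"fn": "drive_tool", "kwargs": {"rows": "-0.008 0.035 -0.01 0 0 0 0.05;-0.008 0.035 -0.01 0 0 0 0.05;-0.008 0.035 -0.01 0 0 0 0.05;-0.008 0.035 0 0 0 0 0.05;-0.008 0.01 0 0 0 0 0.05;0 0 0 0 0 0 0.05;0 0 0 0 0 0 0.05"}}

```text
clock: 14.25
ee_pos: [0.4575, 0.1448, 0.3183]
eef_rot: [-0.0, 0.999, -0.044, -0.0]
ft_force: [-0.7, -0.8, 0.7]
width: 0.0503
```

```bash
python3 - <<'E'
from h import *
from cell import env
s=env.read_state();print(s["ee_pos"],s["eef_rot"],s["ft_force"],s["joint_velocities"].round(3))
p=env.get_image("wrist"); save(p,"w9.png",k=1.5)
print([(d["pixel"],round(d["conf"],2)) for d in env.look_for(p,"lid_bar")], proj(p,[.424,.018,.123]))
E
```

```text
[0.45747581 0.14480245 0.31825591] [-3.34468318e-04  9.99044893e-01 -4.36934923e-02 -2.61010639e-04] [-0.68750206 -0.8148798   0.69806498] [ 0.014  0.014 -0.013 -0.002  0.002 -0.001]
[([279.9, 225.4], 0.96)] [[239.67988774 264.93465914]]
```

View pics/w9.png

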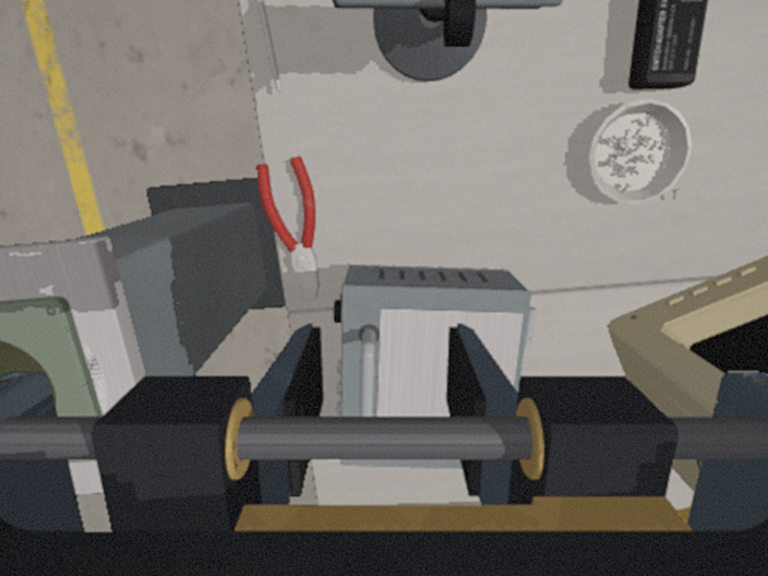

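```bash
python3 - <<'E'
from h import *
from cell import env
p=env.get_image("wrist")
yaw=np.radians(-6.8)
def case(cx,cy,yaw,pts):
    c,s=np.cos(yaw),np.sin(yaw);return [[cx+c*x-s*y,cy+s*x+c*y,z] for x,y,z in pts]
pts=[(-.084,.096,.087),(.088,.096,.087),(-.06,.051,.123),(-.06,0,.123),(-.085,.095,0),(.085,.095,0)]
print((proj(p,case(.4844,.0105,yaw,pts))*1.5).round(1))
for px,z in [((343,288),.087),((529,292),.087),((370,326),.123),((369,395),.123)]: print(plane(p,(px[0]/1.5,px[1]/1.5),z).round(4))
save(p,"w9b.png",(210,165,380,285),4.5)
E
```

```text
[[337.  281.2]
 [528.9 287. ]
 [361.1 344.7]
 [360.1 398. ]
 [344.  259.5]
 [502.1 264.4]]
[0.417 0.109 0.087]
[0.5833 0.0907 0.087 ]
[0.44   0.0846 0.123 ]
[0.4329 0.0199 0.123 ]
```

View pics/w9b.png

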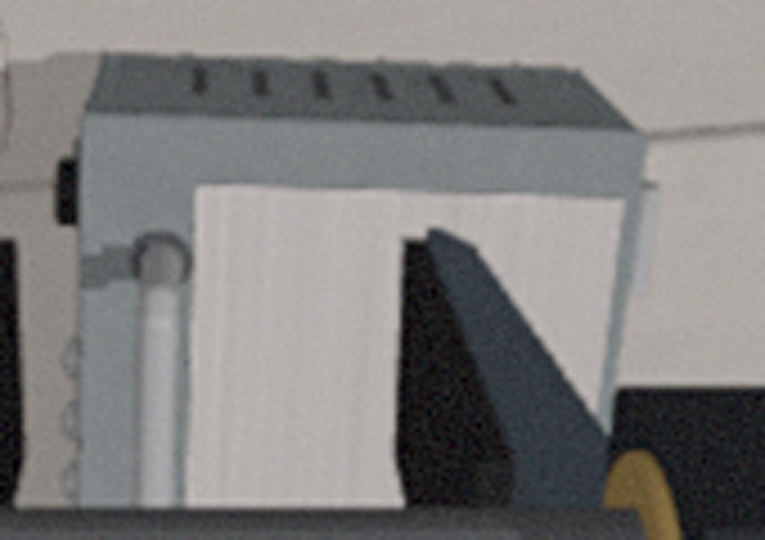

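```bash
python3 - <<'E'
from h import *
from cell import env
from scipy.optimize import least_squares
p=env.get_image("wrist");t=env.get_image("top")
def case(cx,cy,yaw,pts):
    c,s=np.cos(yaw),np.sin(yaw);return np.array([[cx+c*x-s*y,cy+s*x+c*y,z] for x,y,z in pts])
w=lambda u,v:(u/4.5+210,v/4.5+165)
f=lambda u,v:(u/2.6+100,v/2.6+130)
W=[((-.085,.095,0),w(105,54)),((.085,.095,0),w(579,69)),((.087,.096,.087),w(640,131)),((-.085,.096,.087),w(83,115)),((-.06,.02,.123),w(158,430))]
T=[((.087,.096,.087),f(505,82)),((.087,-.096,.087),f(660,97)),((-.085,-.096,.087),f(645,237)),((-.085,.096,.087),f(492,222))]
def run(ws,ts):
    def r(v):
        o=[]
        for pic,L in((p,ws),(t,ts)):
            for P,px in L:
                d=proj(pic,case(*v,[P]))[0]-px
                if P[2]==.123:d=d[:1]*2
                o+=list(d)
        return o
    s=least_squares(r,[.484,.0105,-.118],loss="soft_l1");return s
for ws,ts in((W,[]),([],T),(W,T)):
    s=run(ws,ts);print(s.x.round(4),np.degrees(s.x[2]).round(2),s.fun.round(1), "bar",case(*s.x,[(-.06,0,.123)])[0].round(4))
E
```

```text
[ 0.4901  0.0047 -0.1154] -6.61 [-0.3 -0.7 -0.5 -1.1  3.6  0.7 -0.   0.8 -0.1] bar [0.4305 0.0117 0.123 ]
[ 0.4834  0.0103 -0.1217] -6.98 [-0.4 -0.3  0.   0.1  1.3  0.3 -0.5 -0.1] bar [0.4239 0.0176 0.123 ]
[ 0.4894  0.0057 -0.1209] -6.93 [-0.4 -1.5 -0.6 -1.4  3.5  0.4 -0.2 -0.2 -1.1  1.  -2.2  1.4 -1.8  2.7
 -1.7  1.  -2. ] bar [0.4299 0.0129 0.123 ]
```

Call:
{"fn": "drive_tool", "kwargs": {"rows": "-0.0045 0.033 0.005 0 0 0.45 0.07;-0.0045 0.033 0.01 0 0 0.45 0.07;-0.0045 0.033 0.025 0 0 0.45 0.07;-0.0045 0.033 0.03 0 0 0.45 0.07;0 0 0 0 0 0 0.07;0 0 0 0 0 0 0.07"}}

```text
clock: 15.1
ee_pos: [0.4266, 0.0147, 0.2486]
eef_rot: [-0.0, 0.998, -0.06, -0.0]
ft_force: [0.0, -0.3, 1.0]
width: 0.07
```

```bash
python3 - <<'E'
from h import *
from cell import env
s=env.read_state();print(s["ee_pos"],s["eef_rot"],s["ft_force"],s["qpos"].round(3))
p=env.get_image("wrist"); save(p,"w10.png",k=1.5)
print([(d["pixel"],round(d["conf"],2)) for d in env.look_for(p,"lid_bar")], proj(p,[.43,.0125,.123]))
E
```

```text
[0.42660205 0.01466164 0.24862358] [-3.63078201e-04  9.98196997e-01 -6.00214471e-02 -2.20800316e-04] [ 0.03087862 -0.29143478  1.01391223] [7.000e-03 6.000e-02 1.809e+00 1.000e-03 1.273e+00 1.270e-01]
[] [[260.19644875 186.5423286 ]]
```

View pics/w10.png

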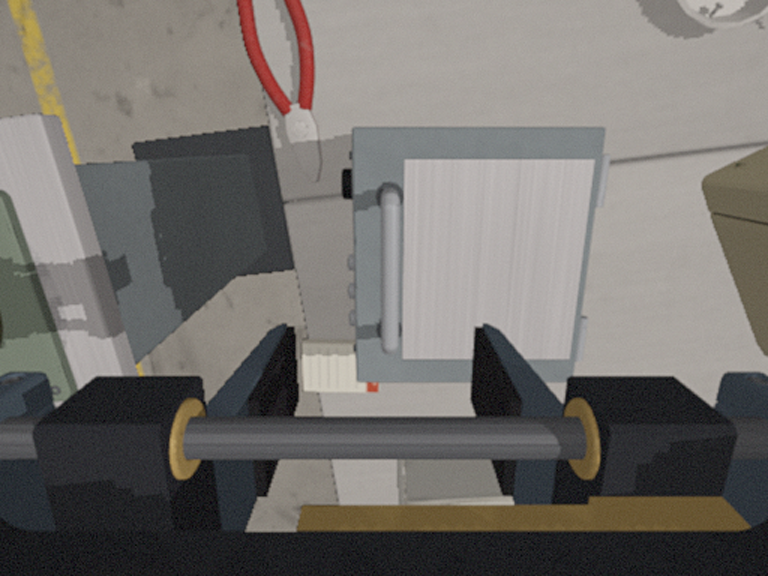

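```bash
python3 - <<'E'
from h import *
from cell import env
p=env.get_image("wrist")
P=[plane(p,(a/1.5,b/1.5),.087) for a,b in[(353,128),(604,128),(576,381),(358,381)]]
for q in P: print(q.round(4))
print("mean",np.mean(P,0))
a=plane(p,(391/1.5,188/1.5),.123);b=plane(p,(391/1.5,349/1.5),.123);print(a,b,(a+b)/2,np.degrees(np.arctan2(*(a-b)[:2])))
E
```

```text
[0.4181 0.1113 0.087 ]
[0.5861 0.0912 0.087 ]
[ 0.5676 -0.0979  0.087 ]
[ 0.3958 -0.0772  0.087 ]
mean [0.49189133 0.00683619 0.087     ]
[0.43871446 0.07193728 0.123     ] [ 0.42621342 -0.0365957   0.123     ] [0.43246394 0.01767079 0.123     ] 6.570486717595652
```

Call:
{"fn": "drive_tool", "kwargs": {"rows": "0.005 0 0.03 0 0 0 0.06;0 0 0.04 0 0 0 0.05;0 0 0.035 0 0 0 0.05;0 0 0.025 0 0 0 0.05;0 0 0.011 0 0 0 0.05;0 0 0 0 0 0 0.05"}}

```text
clock: 15.85
ee_pos: [0.4314, 0.0146, 0.1073]
eef_rot: [-0.0, 0.998, -0.059, -0.001]
ft_force: [0.6, 0.4, 0.1]
width: 0.05
```

```bash
python3 - <<'E'
from h import *
from cell import env
s=env.read_state();print(s["ee_pos"],s["ft_force"],s["qpos"].round(3))
p=env.get_image("wrist"); save(p,"w11.png",k=1.5)
E
```

```text
[0.43140777 0.01463956 0.10727174] [0.62292991 0.42556429 0.14142457] [0.007 0.203 2.032 0.    0.908 0.125]
```

View pics/w11.png

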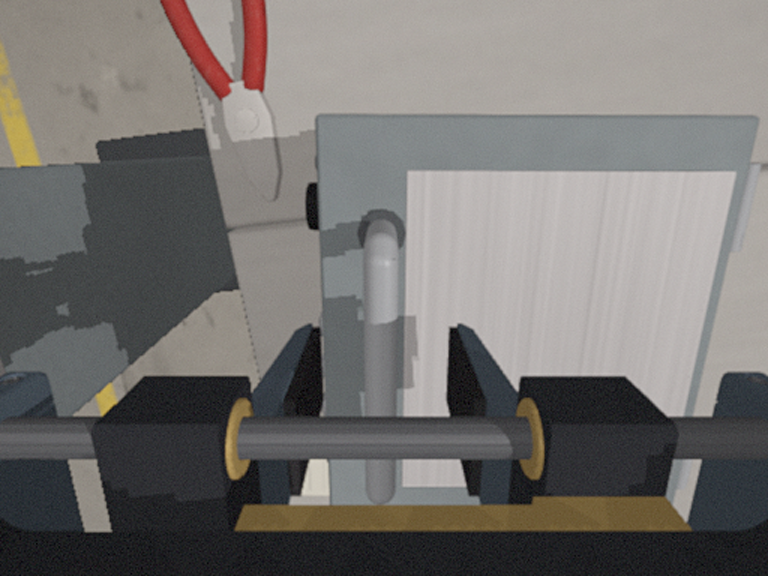

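Call:
{"fn": "drive_tool", "kwargs": {"rows": "0 0 0 0 0 0 0.008;0 0 0 0 0 0 0.008;0 0 0 0 0 0 0.008;0 0 0 0 0 0 0.008;0 0 0 0 0 0 0.008;0 0 0 0 0 0 0.008;0 0 0 0 0 0 0.008", "grip_force": 25}}

```text
clock: 16.6
ee_pos: [0.4297, 0.0141, 0.1078]
eef_rot: [-0.0, 0.998, -0.06, -0.002]
ft_force: [-4.4, 0.4, 4.8]
width: 0.0116
```

```bash
python3 - <<'E'
from h import *
from cell import env
s=env.read_state();print(s["ee_pos"],s["ft_force"],s["width"],s["wrist_torque"])
import numpy as np
a=np.arctan2(42,148);r=np.hypot(42,148)
ph=np.radians(np.linspace(0,40,13));x=-r*np.cos(a+ph);z=r*np.sin(a+ph)
print(np.c_[np.diff(x),-np.diff(z)].round(2),x[-1]-x[0],z[-1]-z[0])
E
```

```text
[0.42969203 0.01408682 0.10783238] [-4.3839955   0.41987528  4.79455676] 0.011615573047358758 [ 0.01171208  0.90558037 -0.02197283]
[[ 2.69 -8.53]
 [ 3.18 -8.36]
 [ 3.67 -8.16]
 [ 4.13 -7.94]
 [ 4.59 -7.68]
 [ 5.03 -7.4 ]
 [ 5.45 -7.1 ]
 [ 5.85 -6.77]
 [ 6.24 -6.42]
 [ 6.6  -6.04]
 [ 6.94 -5.65]
 [ 7.26 -5.24]] 61.62250202522591 85.30643284460488
```

Call:
{"fn": "drive_tool", "kwargs": {"rows": "0.001 0 -0.0085 0 0 0 0.008;0.0032 0 -0.0084 0 0 0 0.008;0.0037 0 -0.0082 0 0 0 0.008;0.0041 0 -0.0079 0 0 0 0.008;0.0046 0 -0.0077 0 0 0 0.008;0.005 0 -0.0074 0 0 0 0.008;0.0055 0 -0.0071 0 0 0 0.008;0.0058 0 -0.0068 0 0 0 0.008;0.0062 0 -0.0064 0 0 0 0.008;0.0066 0 -0.006 0 0 0 0.008;0.0069 0 -0.0057 0 0 0 0.008;0 0 0 0 0 0 0.008"}}

```text
clock: 17.8
ee_pos: [0.4818, 0.0077, 0.1898]
eef_rot: [-0.0, 0.998, -0.059, -0.002]
ft_force: [-11.1, 0.1, 8.4]
width: 0.0114
```

```bash
cat > st.py <<'E'
from h import *
from cell import env
import sys
s=env.read_state();print(s["clock"],s["ee_pos"].round(4),s["eef_rot"].round(3),s["ft_force"].round(1),s["width"].round(4),s["wrist_torque"].round(2))
p0=np.array([.4297,.0141]);e=np.array([np.cos(-.117),np.sin(-.117)])
dx=(s["ee_pos"][:2]-p0)@e; dz=s["ee_pos"][2]-.1078
print(dx,dz,"angle from x,z", np.degrees(np.arctan2(.042+dz,.148-dx))-np.degrees(np.arctan2(42,148)), np.hypot(.042+dz,.148-dx))
n=sys.argv[1]
p=env.get_image("wrist"); save(p,f"w{n}.png",k=1.5)
q=env.get_image("scene"); save(q,f"s{n}.png",(200,100,380,250),4)
t=env.get_image("top"); save(t,f"t{n}.png",(150,110,400,270),3)
E
python3 st.py 12
```

```text
Traceback (most recent call last):
  File "st.py", line 4, in <module>
    s=env.read_state();print(s["clock"],s["ee_pos"].round(4),s["eef_rot"].round(3),s["ft_force"].round(1),s["width"].round(4),s["wrist_torque"].round(2))
                                                                                                          ^^^^^^^^^^^^^^^^
AttributeError: 'float' object has no attribute 'round'
```

```bash
sed -i 's/s\["width"\].round(4)/s["width"]/' st.py; python3 st.py 12
```

```text
17.8 [0.4818 0.0077 0.1898] [-0.     0.998 -0.059 -0.002] [-11.1   0.1   8.4] 0.01137743725373361 [ 0.09  2.17 -0.03]
0.0525171574455687 0.08199841094783966 angle from x,z 36.55946725179471 0.15650105156152672
```

View pics/w12.png

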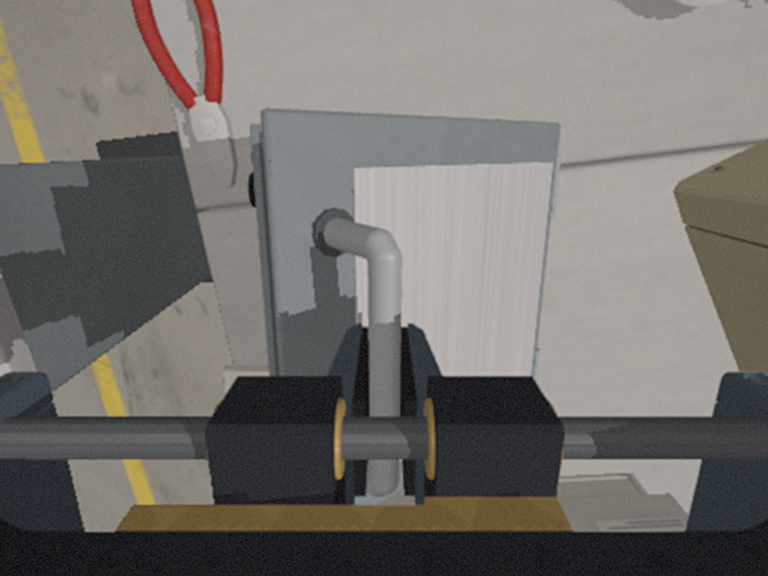

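View pics/s12.png

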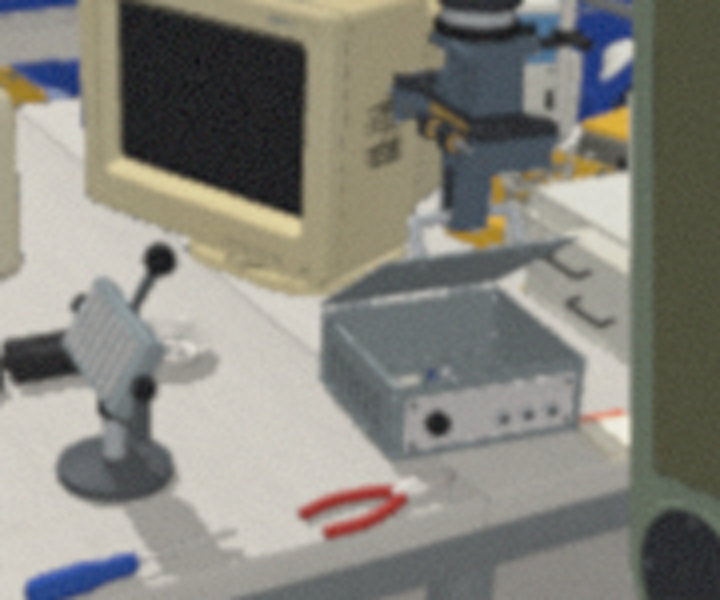

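View pics/t12.png

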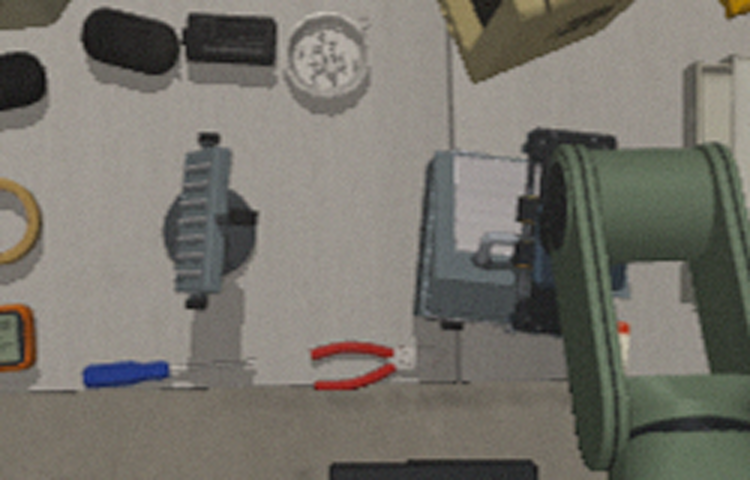

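Call:
{"fn": "drive_tool", "kwargs": {"rows": "0.0035 0 -0.003 0 0 0 0.008;0.0035 0 -0.0025 0 0 0 0.008;0 0 0 0 0 0 0.008;0 0 0 0 0 0 0.008;0 0 0 0 0 0 0.008"}}

```text
clock: 18.45
ee_pos: [0.4885, 0.0069, 0.195]
eef_rot: [0.0, 0.998, -0.059, -0.002]
ft_force: [-10.1, 0.6, 8.5]
width: 0.0114
```

```bash
python3 st.py 13; python3 - <<'E'
from h import *
from cell import env
p=env.get_image("wrist");save(p,"w13b.png",(150,50,390,250),3.2)
E
```

```text
18.45 [0.4885 0.0069 0.195 ] [ 0.     0.998 -0.059 -0.002] [-10.1   0.6   8.5] 0.011407181924479837 [-0.07  1.96 -0.07]
0.05923804731865342 0.08718995617557151 angle from x,z 39.66530592019799 0.1567441514712804
```

View pics/w13b.png

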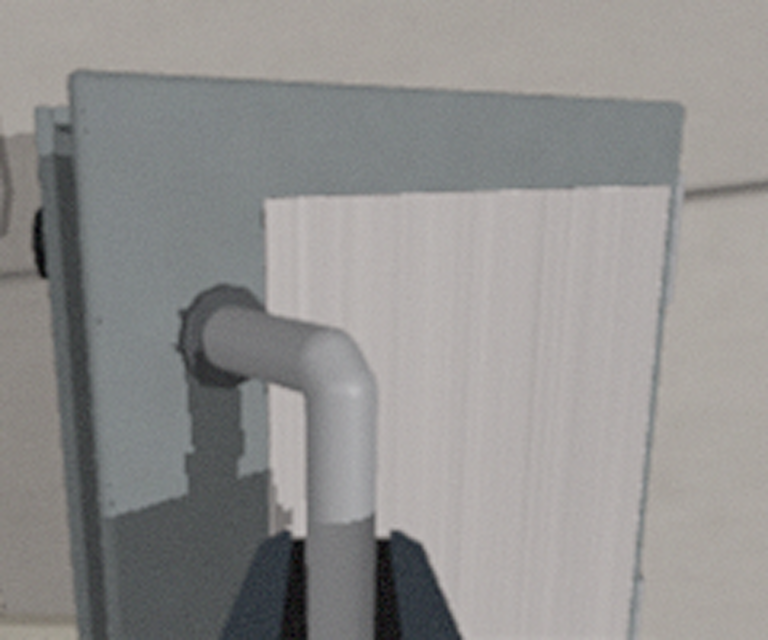

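View pics/s13.png

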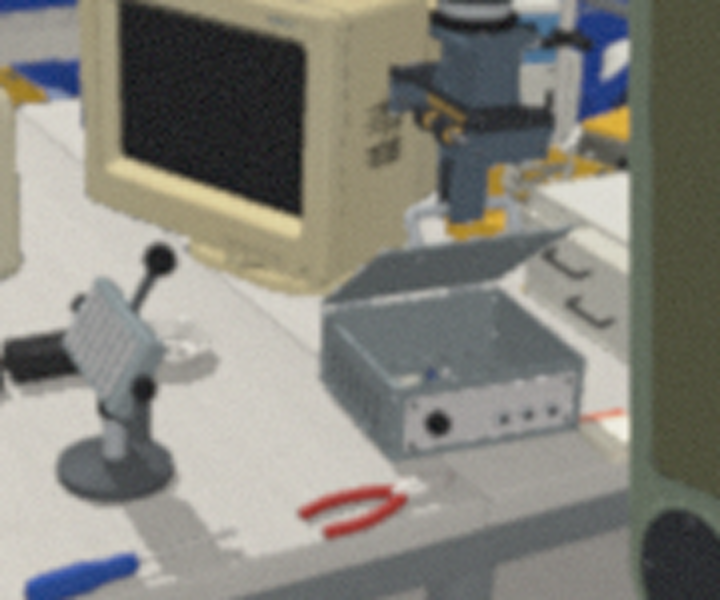

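```bash
python3 - <<'E'
from h import *
from cell import env
from scipy.optimize import least_squares
p=env.get_image("wrist")
w=lambda u,v:np.array((u/3.2+150,v/3.2+50))
def pt(v,P,lid=True):
    cx,cy,yaw,a=v;x,y,z=P
    if lid: # P relative to hinge
        c,s=np.cos(a),np.sin(a); X=x*c+z*s; Z=-x*s+z*c; x,z=.088+X,.081+Z
    c,s=np.cos(yaw),np.sin(yaw);return [cx+c*x-s*y,cy+s*x+c*y,z]
for fl in (-.172,-.170,-.174):
  for bl in (0.,.002):
    def r(v):
        o=[]
        for P,px,L in [((fl,.096,.006),w(76,70),1),((bl,.096,.006),w(685,104),1),((-.085,.095,.08),w(38,108),0)]:
            o+=list(proj(p,pt(v,P,L))[0]-px)
        o.append(2*(proj(p,pt(v,(-.148,.0,.042)))[0]-w(342,520))[0])
        o.append(1*(proj(p,pt(v,(-.148,.045,.006)))[0]-w(222,335))[0])
        return o+[(v[0]-.490)/.002,(v[1]-.006)/.002,(v[2]+.117)/.01]
    s=least_squares(r,[.49,.006,-.117,.69],loss="soft_l1")
    print(fl,bl,s.x.round(4),np.degrees(s.x[3]).round(1),s.cost.round(1),s.fun.round(1))
    print("bar",np.round(pt(s.x,(-.148,0,.042)),4))
E
```

```text
-0.172 0.0 [ 0.4883  0.0058 -0.1168  0.6866] 39.3 5.3 [ 1.7  0.5  1.3 -1.  -3.5 -0.1 -0.2 -0.3 -0.9 -0.1  0. ]
bar [0.4885 0.0058 0.2073]
-0.172 0.002 [ 0.4879  0.0058 -0.1169  0.6898] 39.5 6.4 [ 1.5  0.5  2.2 -0.9 -4.  -0.  -0.1 -0.5 -1.  -0.1  0. ]
bar [0.4885 0.0057 0.2076]
-0.17 0.0 [ 0.4883  0.0059 -0.1161  0.6869] 39.4 8.8 [ 5.2  0.6  1.2 -1.2 -3.7 -0.1 -0.2 -0.4 -0.9 -0.1  0.1]
bar [0.4885 0.0058 0.2073]
-0.17 0.002 [ 0.4878  0.0059 -0.1161  0.691 ] 39.6 9.9 [ 4.9  0.6  1.9 -1.1 -4.2 -0.  -0.2 -0.7 -1.1 -0.1  0.1]
bar [0.4885 0.0058 0.2077]
-0.174 0.0 [ 0.4892  0.0055 -0.1216  0.6796] 38.9 3.8 [-0.3  0.4  2.8 -0.3 -2.  -0.3 -0.   0.6 -0.4 -0.3 -0.5]
bar [0.4885 0.0056 0.2067]
-0.174 0.002 [ 0.4892  0.0055 -0.1215  0.6799] 39.0 5.1 [-0.3  0.4  4.1 -0.2 -2.  -0.3 -0.   0.6 -0.4 -0.2 -0.5]
bar [0.4885 0.0056 0.2067]
```

Call:
{"fn": "drive_tool", "kwargs": {"rows": "0.001 0 -0.0008 0 0 0 0.008;0 0 0 0 0 0 0.008;0 0 0 0 0 0 0.008;0 0 0 0 0 0 0.008;0 0 0 0 0 0 0.008;0 0 0 0 0 0 0.008;0 0 0 0 0 0 0.008;0 0 0 0 0 0 0.008"}}

```text
clock: 19.5
ee_pos: [0.4894, 0.0068, 0.1956]
eef_rot: [0.0, 0.998, -0.059, -0.002]
ft_force: [-8.8, 1.1, 7.5]
width: 0.0115
```

```bash
python3 st.py 14; python3 - <<'E'
from h import *
from cell import env
t=env.get_image("top")
# lamp axis check from top view: knobs (t13 crop, 3x) 
save(t,"t14b.png",(195,145,245,220),8)
E
```

```text
19.5 [0.4894 0.0068 0.1956] [ 0.     0.998 -0.059 -0.002] [-8.8  1.1  7.5] 0.011532117428636201 [-0.06  1.96 -0.02]
0.06014021081003822 0.08783019177331225 angle from x,z 40.06958635672512 0.15676485974988005
```

View pics/t14b.png

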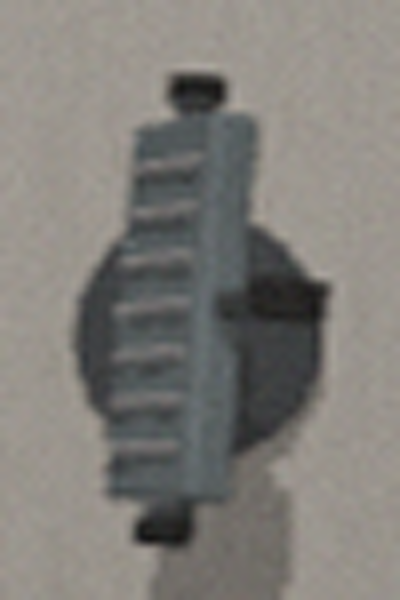

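View pics/t14.png

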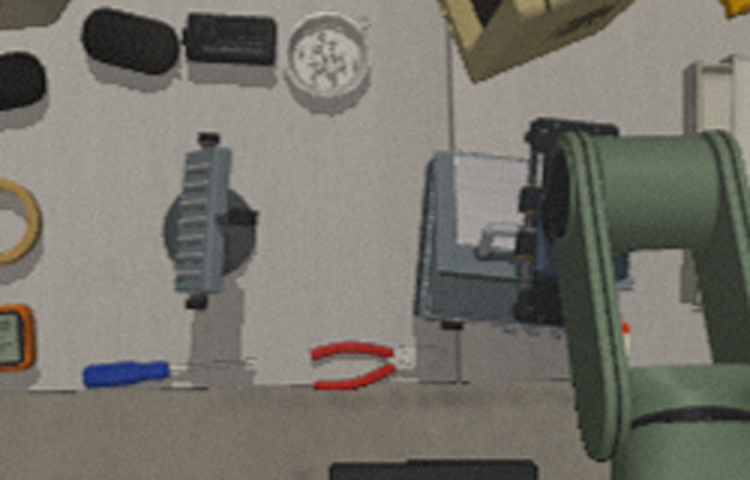

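```bash
python3 - <<'E'
from h import *
from cell import env
t=env.get_image("top")
f=lambda u,v:(u/8+195,v/8+145)
a=plane(t,f(198,93),.125);b=plane(t,f(164,524),.125);c=(a+b)/2;d=a-b
print(c,np.degrees(np.arctan2(d[1],d[0])),np.linalg.norm(d))
disc=plane(t,f(291,299),.1986);L=np.array([d[1],-d[0]])/np.hypot(d[0],d[1])
off=(disc-c)[:2]
print(disc,off@L, np.degrees(np.arcsin(off@L/.085)))
m=np.array([.4834,.0103])-c[:2];print("aim",np.degrees(np.arctan2(L[1],L[0])),np.degrees(np.arctan2(m[1],m[0])))
E
```

```text
[0.51179139 0.33479618 0.125     ] -5.312408955946771 0.1654156798408024
[0.50731729 0.29066958 0.1986    ] 0.04435129689696114 31.451723837213823
aim -95.31240895594676 -95.00028894388691
```

```bash
python3 -c "
from cell import env
print(env.close_job())"
```

```text
the job is handed in; nothing more can be done
None
```

The job is handed in: the lamp is aimed at the case and released, and the gripper is still holding the lid open at about 40°. The clock stood at about 20 s of the 51 s allowed.

**What I did:** With the lid shut, I pinched the lamp's thumb disc, turned the fork about 95° anticlockwise, and tipped the panel forward. The first tilt measured about 28.5°, so I gripped the disc again, corrected it and let go. Then I gripped the lid's bar and swung the lid up along its arc.

**Last checks:**
- **Lamp aim:** the light faces -95.2° to -95.3°. The direction to the middle of the case is -95.0° from the top camera and about -94.4° from the wrist camera, so the aim is within about 1°.
- **Lamp tilt:** the methods disagreed slightly. The wrist camera gave 30.8° from the disc and 29.0° from the panel corners, and the top camera gave 31.5°.
- **Lid:** 40.1° from the tool position. Before a last nudge of about 0.5°, a fit to the wrist picture gave about 39.4°. The lid was steady, with about 12 N on the tool.
- **Loose things:** I never touched any of them. The screwdriver, side cutters and visible part of the multimeter looked unmoved in the last top picture. The tag pad was mostly hidden behind the arm.

**Disagreement between cameras:** the top and wrist cameras placed the case about 6 mm apart. The wrist view fitted the bar when I gripped it, and the difference changes the aim by less than 1°.

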